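Reset the chocolate melter's tripped cut-out

ROBOT

A 6-joint arm with a two-finger parallel gripper is mounted at the origin on the work surface. World frame = base frame: x ahead of the robot, y to its left, z up, the work surface at z = 0. Lengths are in m, angles in rad, forces in N, time in s.
With the tool pointing down it reaches from about 0.35 to 0.975 m from the base axis. Payload 4.9 kg.
Tool frame: the origin (TCP) lies on the centre line of the jaws, within the pads' length; the fingertips stand manip.tcp_to_tips ahead of it and the grasp point (between the pads) is the TCP (manip.tcp_to_tips is the distance from the TCP to the fingertips, in m); y points along the fingers, z is the direction in which the jaws open and shut, and the axes are right-handed (so a half turn about y gives the same grasp; the last joint's range is limited). The gripper opens to 85 mm and grips with 20 to 120 N. Pads are 22 mm wide; open, the fingers measure 114 mm over their backs; the gripper's body (76 mm by 85 mm) begins 54 mm behind the grasp point. The pads swing forward as they close: fully open they stand 13 mm farther back than shut.
Start: joints at [1.191, 0.053, 1.613, -0, 1.476, -0.119], TCP at [0.161, 0.604, 0.25] pointing down, gripper open.
Joint ranges: [-3.01, 3.01], [-1.01, 2.22], [0.06, 2.58], [-1.02, 4.17], [0.09, 2.62], [-3.14, 3.14]. Speed limits (rad/s): [2.57, 2.57, 3.14, 3.14, 3.14, 3.14].

INTERFACE

Orientations are given as a unit quaternion [w, x, y, z].
In Python, from plant import manip gives the robot as it stands.
- The arm moves only by the tool apply_moves, never from a script. Its argument "moves" is a list of rows, each a list of 7 numbers: the gripper's target within -1 to 1 (shut at 1, half-way at 0, fully open at -1), then the shift along the tool's x, y, z in mm, then the turn, a rotation vector about the tool's x, y, z in degrees. A call has 1 to 20 rows; each row shifts and turns the commanded pose from where the row before left it, along the tool's axes as they then stand; what a row does not reach is not made up. A row lasts 1/10 s, in which the tool goes at most 50 mm and 8.59 degrees, less where a joint would pass 70% of its speed; a pose out of reach is approached as far as the arm can. A call with a gripper value outside its range is refused whole. The fingers move at their own pace and stop on an object; the grip force is fixed at half the most. Time passes only in rows, so rows that do not move let the fingers close. It gives the time, the measured TCP pose, the force and the opening at its end, in the units of the state.
- manip.state(): the state, without advancing time (a new reading comes with each control period).
- manip.grab_frame(name): name is "side" or "top"; returns the picture (384x512x3 uint8, blue, green, red); there is no depth.
- manip.calibration(name): a dict with "mtx" (3x3 intrinsics, pixels), "distortion" ([k1, k2, p1, p2, k3] as OpenCV has them; the pictures are not rectified), "T" (4x4, takes a point from camera to world coordinates). Camera axes: x right, y down, z forward; pixel columns grow to the right and rows downward; lengths in m; the calibration is good to about 2 mm. A picture is of the moment at which its call begins. calibration takes no time and is no camera call.
- manip.job_done(): hands the job in, once; it reports no verdict.
The state is a dict: "time": time; "joint_pos": joint angles; "joint_vel": joint speeds; "joint_efforts": joint torques, N m; "tool_pos": TCP position; "tool_rot": TCP orientation; "contact_force": force on the tool from outside, world axes, zero at the start; "ft_torque": the same for the moment, N m; "gripper_width": opening from 0.0 (shut) to 1.0 (fully open).
Only numpy, scipy, OpenCV 4.12 (cv2) and the standard library are available. Lean on these libraries where they do the work, as an engineer would, in place of code of your own. Each camera call takes 0.05 s, during which the arm holds its last target. There are 200 camera calls.

TASK

The chocolate melter has tripped its overheat cut-out. With a fingertip, push the orange splash cover aside by its rib, reach down into the well and press the red reset button fully home, let it come back up, then push the cover back until it closes the well completely. This is touching work only: leave the thermostat dial as it is set, and do not lift or disturb the melter's lid, the jar or the spatula.

Things in the scene. Friction and masses are not known exactly. Their poses are not given: they have to be found in the camera images.
- deck (a point): Middle of the sloping control deck of the melter (white appliance, mm: 420 long, 230 wide, 130 high, fixed). The deck is a flat panel 146 by 230 at the end nearer the robot, sloping down 15 degrees towards that end. Axes: z square out of the deck, x up the slope to the tank, y along the deck to the left seen from the robot. Well, dial and a fixed green switch (not used) lie on it.
- well (a point): Centre of the mouth of the round recessed well, level with the deck; axes as for the deck. The well is 58 mm in diameter and 26 deep, square to the deck. In its middle stands the reset button, a red cap 22 in diameter, its face 14 below the mouth: closed fingers go in straight along -z. The orange splash cover hides it at the start.
- reset (a joint): Travel of the reset button along -z of the well, m: 0 released, 0.006 fully home. A spring brings it back: 1.6 N starts it, 4 N takes it home.
- rivet (a point): Steel rivet about which the splash cover swings, at deck level, 50 mm down the slope from the well's centre (x = -50, y = 0 in the well's axes); axes as for the deck. Its head is 13 wide and 6.5 high.
- cover (a joint): Angle of the splash cover, rad: 0 closed (at its stop, pointing from the rivet along +x of the deck, over the well), growing clockwise seen from above (1.57: along -y) to a stop at 1.9. An orange disc 72 mm wide, 3 thick, top 4.5 above the deck, centre 50 from the rivet, swinging flat over the deck. Clear of the well above 1.55. Stays where left (friction 0.06 N m); may start ajar.
- rib (a point): Middle of the black finger rib on the splash cover, 54 from the rivet, 11.5 mm above the deck. A straight upright ridge 46 mm long, 6 thick, 14.5 high above the disc (top 19 above the deck); x here runs along the rib away from the rivet, y across it, z out of the deck. Push it from its +y side to open the cover, from its -y side to close it.
- dial_mark (a point): Outer end of the white pointer line on the black thermostat dial, 15 mm from the dial's axis, on its top face 18 above the deck. The dial is 46 in diameter and turns easily; its axis stands at x = 12, y = -100 in the well's frame. Not to be turned.
- lid_knob (a point): Centre of the black knob, 28 mm in diameter, on the steel lid (250 by 198, loose, 0.55 kg) that lies on the melter's tank; the knob's top is about 159 above the table. Not to be moved.
- jar_mid (a point): Centre (half-way up) of a loose brown jar with a steel cap, 60 mm in diameter, 100 high, standing on the table to the left of the melter. Not to be moved.
- spatula_grip (a point): Handle of a loose blue spatula, 260 mm long, lying flat on the table to the right of the melter. Not to be moved.

How it is judged:
On the way, in this order (a step that is already met when the one before it is completed fails the run):
1. the splash cover is pushed aside (more than 1.0 rad) (value of joint cover above 1 rad), for 0.1 s.
2. the reset button is pressed home (5 mm or more of its 6 mm) (value of joint reset above 0.005 m), for 0.1 s.
3. the splash cover is closed again with the button released (value of joint cover below 0.12 rad and value of joint reset below 0.001 m), for 0.2 s.
At the end, for the whole second after the job is handed in: The cover stands within 0.12 rad of closed, so that the well is wholly covered; the reset button is back up (within 1 mm); the dial mark is within 5 mm, the lid within 12 mm, the jar and the spatula within 15 mm of where they began (all of step 3 and distance of dial_mark from where it was at the start of the episode below 0.005 m and distance of lid_knob from where it was at the start of the episode below 0.012 m and distance of each of jar_mid, spatula_grip from where it was at the start of the episode below 0.015 m); the robot touches nothing.
It fails at once if the thermostat dial was turned (distance of dial_mark from where it was at the start of the episode above 0.005 m).
It fails at once if the lid was lifted or shifted (distance of lid_knob from where it was at the start of the episode above 0.012 m).
It fails at once if the jar was lifted, carried or knocked (distance of jar_mid from where it was at the start of the episode above 0.015 m).
It fails at once if the spatula was lifted, carried or knocked (distance of spatula_grip from where it was at the start of the episode above 0.015 m).
It also fails if it takes over 61 s, if anything falls off the work surface, if the arm or the gripper's body presses on something with over 40 N, if the wrist force passes 120 N, or if a joint passes its speed limit or range.

## Working session

There is one attempt and no reset: what is moved stays moved. The work goes in short steps, Python scripts to look and compute and a tool call to move; the robot and the scene stay as the last step left them, time stands still between calls to the robot, and variables do not carry over. Pictures are saved under pics/ and viewed, about 8 in all and at most 12, crops included, and the job is handed in when it is done.

Besides the shell and the picture viewer there is one more tool, called as a command line: name --pt "numbers of a row" for each row, then --argument value for the rest. apply_moves: Moves the arm, as the interface text tells. Its arguments: {"type":"object","properties":{"moves":{"type":"array","items":{"type":"array","items":{"type":"number"}}}},"required":["moves"]}

```bash
mkdir -p pics; ls
python3 - <<'E'
from plant import manip
import cv2,numpy as np
np.set_printoptions(precision=4,suppress=True)
print(manip.state(), manip.tcp_to_tips)
for n in("side","top"):
    f=manip.grab_frame(n); cv2.imwrite(f"pics/{n}0.png",f); c=manip.calibration(n); print(n,c)
a=[cv2.imread(f"pics/{n}0.png") for n in("side","top")]
E
```

```text
pics
{'time': 0.0, 'joint_pos': array([ 1.191 ,  0.0534,  1.6143, -0.    ,  1.476 , -0.119 ]), 'joint_vel': array([ 0.0001,  0.0007, -0.0005,  0.0001, -0.0013,  0.0006]), 'joint_efforts': array([ -0.0027, -39.3683, -37.0166,  -0.0002,   0.0073,  -0.    ]), 'tool_pos': array([0.161 , 0.6033, 0.249 ]), 'tool_rot': array([-0.7004,  0.7018, -0.0921,  0.0918]), 'contact_force': array([-0.4353,  0.4842, -0.9057]), 'ft_torque': array([ 0.0081,  0.0099, -0.0455]), 'gripper_width': 1.0014991463548188} 0.019
side {'mtx': array([[416.3318,   0.    , 254.9946],
       [  0.    , 416.3318, 186.368 ],
       [  0.    ,   0.    ,   1.    ]]), 'distortion': array([-0.1235,  0.    ,  0.    ,  0.    ,  0.    ]), 'T': array([[-0.7415, -0.467 ,  0.4818,  0.2081],
       [-0.671 ,  0.5101, -0.5381,  0.5691],
       [ 0.0056, -0.7222, -0.6916,  0.7612],
       [ 0.    ,  0.    ,  0.    ,  1.    ]])}
top {'mtx': array([[422.6783,   0.    , 245.6352],
       [  0.    , 422.6783, 181.5111],
       [  0.    ,   0.    ,   1.    ]]), 'distortion': array([-0.0804,  0.    ,  0.    ,  0.    ,  0.    ]), 'T': array([[-0.0117, -0.9755,  0.2196,  0.4602],
       [-0.9999,  0.0119, -0.0006,  0.0812],
       [-0.0021, -0.2196, -0.9756,  0.976 ],
       [ 0.    ,  0.    ,  0.    ,  1.    ]])}
```

View pics/top0.png

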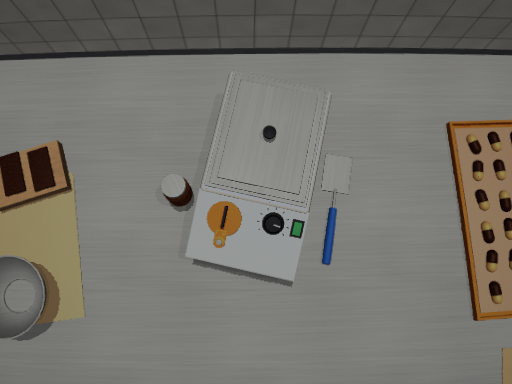

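View pics/side0.png

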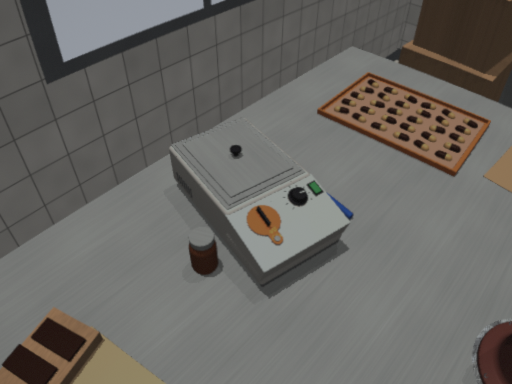

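The top view shows the orange disc at about (224,219), the rivet at (219,241), the dial at (273,223) and the switch at (297,228). The side view has them at (264,220), (277,238), (298,196) and (315,187). The cover looks almost closed. I'll measure them now.

```bash
cat > h.py <<'E'
import cv2,numpy as np
from plant import manip
np.set_printoptions(precision=4,suppress=True)
def ray(n,uv):
    c=manip.calibration(n); p=cv2.undistortPoints(np.array([[uv]],float),c["mtx"],c["distortion"])[0,0]
    d=c["T"][:3,:3]@[p[0],p[1],1]; return c["T"][:3,3],d/np.linalg.norm(d)
def tri(us,ut):
    A=np.zeros((3,3));b=np.zeros(3);R=[ray("side",us),ray("top",ut)]
    for o,d in R:
        P=np.eye(3)-np.outer(d,d);A+=P;b+=P@o
    x=np.linalg.solve(A,b); return x,[np.linalg.norm(np.cross(x-o,d))*1000 for o,d in R]
def plane(n,uv,p0,nrm):
    o,d=ray(n,uv); return o+d*(np.dot(p0-o,nrm)/np.dot(d,nrm))
def project(n,X):
    c=manip.calibration(n);T=np.linalg.inv(c["T"])
    return cv2.projectPoints(np.atleast_2d(X).astype(float),cv2.Rodrigues(T[:3,:3])[0],T[:3,3],c["mtx"],c["distortion"])[0][:,0]
def blobs(m,amin=5):
    k,l,s,c=cv2.connectedComponentsWithStats(m.astype(np.uint8)*255)
    return [(s[i].tolist(),c[i].round(2).tolist()) for i in range(1,k) if s[i][4]>=amin]
E
python3 - <<'E'
from h import *
roi={"side":(235,175,100,80),"top":(195,190,120,65)}
out=[]
for n in roi:
    f=cv2.imread(f"pics/{n}0.png");x,y,w,h=roi[n];g=f[y:y+h,x:x+w];hsv=cv2.cvtColor(g,cv2.COLOR_BGR2HSV)
    H,S,V=cv2.split(hsv)
    for nm,m in(("orange",(H<20)&(S>120)&(V>80)),("green",(H>45)&(H<85)&(S>80)),("black",V<50)):
        print(n,nm,[(b,(c[0]+x,c[1]+y)) for b,c in blobs(m)])
    out.append(cv2.resize(g,(800,800*h//w),interpolation=cv2.INTER_CUBIC))
    cv2.imwrite(f"pics/{n}crop.png",cv2.resize(out[-1],None,fx=.9,fy=.9))
E
```

```text
side orange [([12, 31, 36, 38, 731], (264.53, 222.18))]
side green [([74, 7, 13, 12, 86], (314.73, 187.41))]
side black [([73, 10, 14, 10, 20], (314.35, 190.85)), ([53, 13, 19, 18, 237], (297.28, 196.54)), ([22, 32, 13, 19, 72], (263.0, 216.17000000000002)), ([79, 67, 21, 13, 38], (324.61, 248.34))]
top orange [([12, 11, 35, 40, 869], (223.87, 218.53)), ([19, 48, 5, 2, 7], (215.57, 238.57)), ([19, 52, 11, 6, 34], (218.62, 244.76))]
top green [([97, 31, 11, 16, 123], (296.79, 228.32))]
top black [([26, 16, 7, 22, 55], (224.09, 216.4)), ([68, 22, 21, 22, 345], (272.63, 222.89)), ([95, 30, 14, 18, 71], (296.69, 227.93))]
```

Run:
```python
import cv2,numpy as np
a=cv2.imread("pics/sidecrop.png");b=cv2.imread("pics/topcrop.png");print(a.shape,b.shape)
# crop about orange + dial
f=cv2.imread("pics/side0.png")[175:250,240:330];g=cv2.imread("pics/top0.png")[195:255,200:310]
A=cv2.resize(f,None,fx=4,fy=4,interpolation=3);B=cv2.resize(g,None,fx=4,fy=4,interpolation=3)
o=np.zeros((300,800,3),np.uint8);o[:300,:360]=A;o[:240,360:800]=B;cv2.imwrite("pics/both.png",o)
```

```text
(576, 720, 3) (390, 720, 3)
```

View pics/both.png

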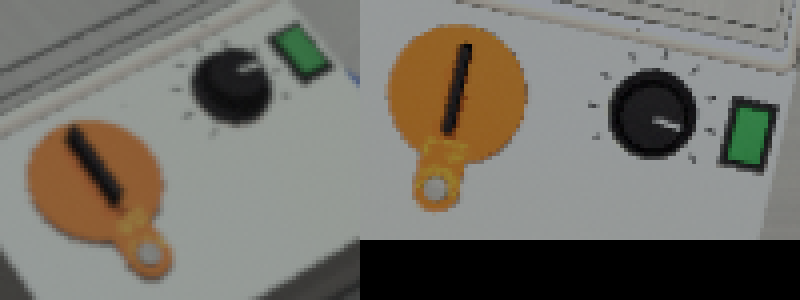

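The crop shows the rivet at side (277.2,237.8) and top (218.6,241.9), and the disc centre at side (263.7,219.8) and top (224.2,218.3). The dial and switch are also clear.

Run:
```python
from h import *
riv,e1=tri((277.1,237.6),(218.5,241.8));disc,e2=tri((263.6,219.8),(224.1,218.2));gr,e3=tri((314.7,187.4),(296.8,228.3));dial,e4=tri((298,196),(272.8,222.8))
for p,e in((riv,e1),(disc,e2),(gr,e3),(dial,e4)):print(p,e)
print(np.linalg.norm(disc-riv),np.linalg.norm(dial-disc), np.degrees(np.arctan2(*(disc-riv)[[1,0]])))
# yaw from deck back edge line (tank/deck boundary) in top, long seams
f=cv2.imread("pics/top0.png");g=cv2.cvtColor(f,cv2.COLOR_BGR2GRAY)
L=cv2.createLineSegmentDetector().detect(g[60:300,170:350])[0][:,0]
for l in L:
    a=l[:2]+[170,60];b=l[2:]+[170,60]
    if np.hypot(*(a-b))>45:
        z=.13; A=plane("top",a,np.array([0,0,z]),[0,0,1]);B=plane("top",b,np.array([0,0,z]),[0,0,1])
        print(a,b,A[:2],B[:2],np.degrees(np.arctan2(*(B-A)[[1,0]])))
```

```text
[0.5311 0.1384 0.104 ] [np.float64(1.0488921819134427), np.float64(1.0488921819133166)]
[0.5785 0.1263 0.1123] [np.float64(0.9210435051479633), np.float64(0.9210435051480599)]
[ 0.5558 -0.022   0.1154] [np.float64(1.1906777785479234), np.float64(1.1906777785477813)]
[0.5668 0.0264 0.1166] [np.float64(0.36225228348502214), np.float64(0.36225228348501093)]
0.04962839993104335 0.10068740503734676 -14.264599720888212
[320.7526 260.8124] [327.9233 208.0976] [ 0.488 -0.066] [ 0.5932 -0.0856] -10.548626738948581
[185.7867 256.1752] [293.0481 280.9578] [0.5003 0.2011] [ 0.4498 -0.0098] -103.47438956460607
[336.6639 209.2002] [330.2    263.2237] [ 0.5907 -0.1033] [ 0.4829 -0.0846] 170.1232910789263
[218.0964 175.7606] [297.0304 192.387 ] [0.6634 0.1373] [ 0.6265 -0.024 ] -102.87927177419698
[272.1105 200.823 ] [205.5583 185.9229] [0.6097 0.0274] [0.6423 0.1629] 76.47413843027432
[290.7628 286.2822] [192.1145 263.3448] [ 0.4397 -0.005 ] [0.4862 0.1883] 76.46494837365108
[307.4905 210.7444] [330.3105  93.064 ] [ 0.5884 -0.0438] [ 0.8448 -0.1051] -13.45889708917907
[230.1116  71.7427] [200.4594 186.8323] [0.8976 0.1118] [0.6405 0.1733] 166.544014045811
[195.1545 205.5253] [184.7823 254.4613] [0.6019 0.1837] [0.5037 0.2031] 168.809681066157
[293.3094 279.1262] [308.4098 214.4415] [ 0.4533 -0.0104] [ 0.5808 -0.0453] -15.30009200356309
[331.384  209.3073] [324.3131 260.6165] [ 0.5906 -0.0925] [ 0.4882 -0.0731] 169.2555652531829
```

```bash
cat >> h.py <<'E'
from scipy.spatial.transform import Rotation as R
yaw=np.radians(-13.45);s=np.radians(15)
ex=np.array([np.cos(s)*np.cos(yaw),np.cos(s)*np.sin(yaw),np.sin(s)]);ey=np.array([-np.sin(yaw),np.cos(yaw),0]);ez=np.cross(ex,ey)
D=np.c_[ex,ey,ez]
def est():
    r=np.array([.5311,.1384,.104]);d=np.array([.5785,.1263,.1123]);k=np.array([.5668,.0264,.1166])
    return np.array([r-D@[-.05,0,.0065],d-D@[0,0,.0045],k-D@[.012,-.1,.018]])
W=est().mean(0)
def tool():
    st=manip.state();w,x,y,z=st["tool_rot"];return st,R.from_quat([x,y,z,w]).as_matrix()
E
python3 - <<'E'
from h import *
print(est(),W)
st,T=tool();print(T)
for z in(ey,-ey,ex,-ex):
    y=-ez;x=np.cross(y,z);G=np.c_[x,y,z]
    rv=R.from_matrix(T.T@G).as_rotvec(degrees=True);print("rotvec",rv,np.linalg.norm(rv))
    print(" shift if after turn", G.T@(W+D@[0,.02,.1]-st["tool_pos"])*1000)
for n in("side","top"):print(n,project(n,np.array([W,W+D@[-.05,0,.0065],W+D@[0,0,.0045],W+D@[.012,-.1,.018]])))
E
```

```text
[[0.5797 0.1268 0.1107]
 [0.5796 0.126  0.108 ]
 [0.5833 0.1253 0.0961]] [0.5809 0.126  0.1049]
[[ 0.9662 -0.0007  0.2579]
 [-0.2579 -0.0017  0.9662]
 [-0.0002 -1.     -0.0018]]
rotvec [  0.3005  -1.4711 -15.012 ] 15.086928855568456
 shift if after turn [ 464.3926  173.7808 -346.5826]
rotvec [ 23.3231 177.0025   0.4669] 178.533124000173
 shift if after turn [-464.3926  173.7808  346.5826]
rotvec [ 11.9782  87.9694 -11.508 ] 89.52389950511422
 shift if after turn [346.5826 173.7808 464.3926]
rotvec [-11.5891 -90.9067 -12.0625] 92.4329186226759
 shift if after turn [-346.5826  173.7808 -464.3926]
side [[263.2163 221.6106]
 [277.2814 239.0061]
 [263.5785 220.5779]
 [299.1624 193.897 ]]
top [[224.2088 217.1766]
 [218.79   241.0178]
 [223.9696 217.4344]
 [272.6473 223.3188]]
```

apply_moves --pt "1 0 0 0 0.15 -0.75 -7.5" --pt "1 0 0 0 0.15 -0.75 -7.5" --pt "1 38 8 -28 0 0 0" --pt "1 38 8 -28 0 0 0" --pt "1 38 8 -28 0 0 0" --pt "1 38 8 -28 0 0 0" --pt "1 38 8 -28 0 0 0" --pt "1 38 8 -28 0 0 0" --pt "1 38 8 -28 0 0 0" --pt "1 38 8 -28 0 0 0" --pt "1 38 8 -28 0 0 0" --pt "1 38 8 -28 0 0 0" --pt "1 38 8 -28 0 0 0" --pt "1 0 0 0 0 0 0" --pt "1 0 0 0 0 0 0"

```text
time: 1.6
tool_pos: [0.5047, 0.2042, 0.2723]
tool_rot: [-0.686, 0.707, 0.008, 0.174]
contact_force: [0.1, 0.3, 0.2]
gripper_width: 0.005
```

```bash
sed -i 's/^W=est.*/W=est()[:2].mean(0)/' h.py
cat >> h.py <<'E'
def where():
    st,T=tool(); p=D.T@(st["tool_pos"]-W)*1000; p-=[0,0,manip.tcp_to_tips*1000]
    print("t",st["time"],"tip in well mm",p,"F deck",D.T@st["contact_force"],"grip",st["gripper_width"],"tilt err",R.from_matrix(np.c_[ex,-ez,ey].T@T).as_rotvec(degrees=True))
E
python3 - <<'E'
from h import *
where()
f=manip.grab_frame("side")
g=manip.grab_frame("top")
A=cv2.resize(f[110:260,190:340],(400,400),interpolation=3);B=cv2.resize(g[150:300,180:330],(400,400),interpolation=3)
cv2.imwrite("pics/n1.png",np.hstack([A,B]))
E
```

```text
t 1.6 tip in well mm [-45.747   58.2643 162.0222] F deck [0.0956 0.37   0.1345] grip 0.005486073368304852 tilt err [0.0528 0.14   0.0755]
```

View pics/n1.png

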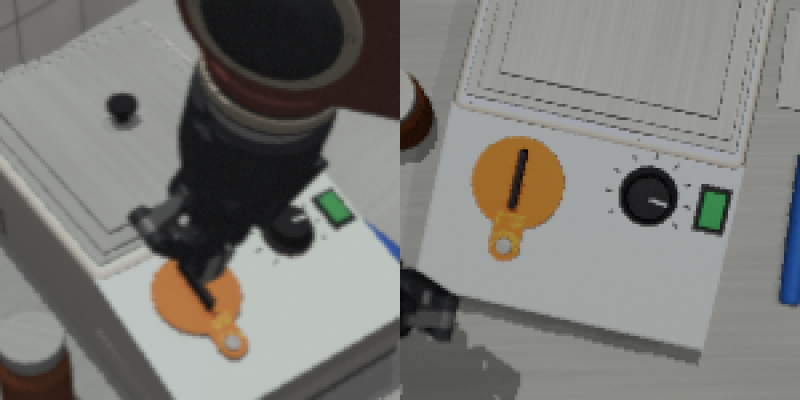

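The hand is in the air left of the cover, with the fingertip near side (267,213). The cover is still closed and nothing has been touched. Next I'll go down beside the rib on its +y side.

apply_moves --pt "1 16 20 -10 0 0 0" --pt "1 16 40 -9 0 0 0" --pt "1 16 40 -9 0 0 0" --pt "1 0 32 0 0 0 0" --pt "1 0 0 0 0 0 0" --pt "1 0 0 0 0 0 0"

```text
time: 2.3
tool_pos: [0.5755, 0.1608, 0.1574]
tool_rot: [-0.686, 0.707, 0.01, 0.173]
contact_force: [0.8, 0.2, 0.2]
gripper_width: -0.0
```

Run:
```python
from h import *
where()
st,T=tool()
f=manip.grab_frame("side")
g=manip.grab_frame("top")
tp=st["tool_pos"]-ez*manip.tcp_to_tips
for n in("side","top"):print(project(n,tp))
for im,n,o in((f,"side",(215,150)),(g,"top",(180,170))):
    u=project(n,tp)[0];cv2.circle(im,tuple(int(round(v)) for v in u),1,(255,0,255),-1)
cv2.imwrite("pics/n2.png",np.hstack([cv2.resize(f[150:250,215:315],(400,400),interpolation=3),cv2.resize(g[170:270,180:280],(400,400),interpolation=3)]))
```

```text
t 2.3 tip in well mm [ 0.7987 32.4907 30.6173] F deck [0.7219 0.3582 0.0176] grip -0.00019493776848289034 tilt err [ 0.1085 -0.1224  0.0818]
[[252.643  219.7724]]
[[206.4855 215.3201]]
```

View pics/n2.png

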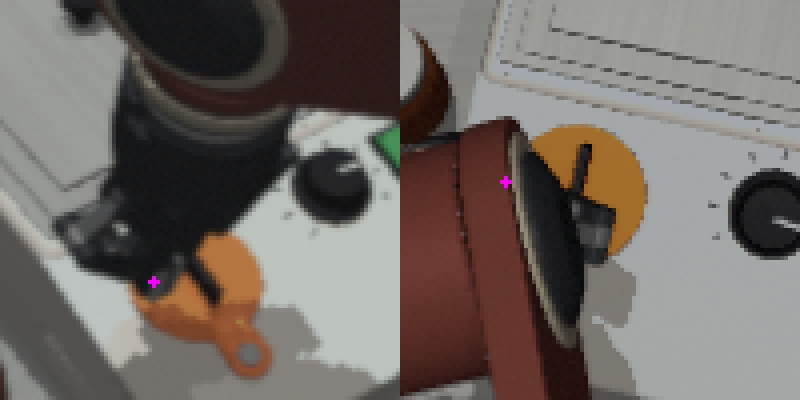

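The marker at side (252.6,219.8) sits on the fingertip, left of the rib and clear of it. I'll lower to about 10 mm above the deck.

apply_moves --pt "1 0 10 0 0 0 0" --pt "1 0 10 0 0 0 0" --pt "1 0 0 0 0 0 0" --pt "1 0 0 -5 0 0 0" --pt "1 0 0 -5 0 0 0" --pt "1 0 0 0 0 0 0"

```text
time: 3.0
tool_pos: [0.5792, 0.1479, 0.1388]
tool_rot: [-0.686, 0.706, 0.01, 0.174]
contact_force: [0.6, -1.1, -0.4]
gripper_width: -0.004
```

Run:
```python
from h import *
where()
hx,hy=11,14.5
for th in np.arange(0,1.8,.15):
    u=np.array([np.cos(th),-np.sin(th)]);v=np.array([np.sin(th),np.cos(th)])
    print(round(th,2),np.array([-50,0])+52*u+(3+hx*np.sin(th)+hy*np.cos(th))*v)
```

```text
t 3.0 tip in well mm [ 2.3147 20.7756 10.8774] F deck [ 0.6844 -0.9842 -0.5704] grip -0.004302570345917713 tilt err [ 0.0923  0.0457 -0.0226]
0.0 [ 2.  17.5]
0.15 [ 4.2526 10.9971]
0.3 [5.6184 3.8382]
0.45 [ 5.8884 -3.8519]
0.6 [  4.8757 -11.8821]
0.75 [  2.4355 -20.0011]
0.9 [ -1.5163 -27.9092]
1.05 [ -6.9891 -35.2758]
1.2 [-13.9085 -41.76  ]
1.35 [-22.1136 -47.0345]
1.5 [-31.3611 -50.8088]
1.65 [-41.3362 -52.8512]
```

apply_moves --pt "1 2 0 -10 0 0 0" --pt "1 1 0 -7 0 0 0" --pt "1 0 0 -8 0 0 0" --pt "1 -1 0 -8 0 0 0" --pt "1 -2 0 -8 0 0 0" --pt "1 0 0 0 0 0 0"

```text
time: 3.6
tool_pos: [0.5693, 0.1075, 0.1384]
tool_rot: [-0.686, 0.707, 0.009, 0.174]
contact_force: [-0.0, 0.3, 0.0]
gripper_width: 0.001
```

Run:
```python
from h import *
where()
```

```text
t 3.6 tip in well mm [  2.0004 -20.7848  10.578 ] F deck [-0.0704  0.309   0.0325] grip 0.0007539762472364892 tilt err [ 0.0434  0.0387 -0.0155]
```

apply_moves --pt "1 -4 0 -8 0 0 0" --pt "1 -5 0 -7 0 0 0" --pt "1 -7 0 -7 0 0 0" --pt "1 -8 0 -5 0 0 0" --pt "1 -9 0 -4 0 0 0" --pt "1 -10 0 -2 0 0 0" --pt "1 -5 0 0 0 0 0" --pt "1 0 0 0 0 0 0" --pt "1 3 0 0 0 0 0" --pt "1 0 -40 0 0 0 0" --pt "1 0 0 0 0 0 0"

```text
time: 4.7
tool_pos: [0.5121, 0.0894, 0.1704]
tool_rot: [-0.686, 0.706, 0.012, 0.176]
contact_force: [1.8, 0.5, 1.2]
gripper_width: -0.004
```

Run:
```python
from h import *
where()
f=manip.grab_frame("side")
g=manip.grab_frame("top")
cv2.imwrite("pics/n3.png",np.hstack([cv2.resize(f[150:250,215:315],(400,400),interpolation=3),cv2.resize(g[170:270,180:280],(400,400),interpolation=3)]))
```

```text
t 4.7 tip in well mm [-39.3728 -51.7356  54.7876] F deck [1.8459 0.8821 0.7127] grip -0.0036614543879272036 tilt err [ 0.2186  0.0006 -0.413 ]
```

View pics/n3.png

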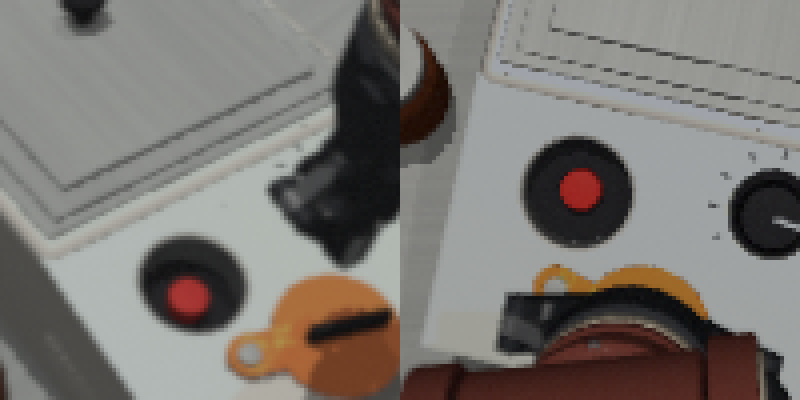

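The well is fully uncovered: mouth centre at side (262.6,220.6) and top (224.0,217.6), with the red cap visible. The cover is swung away. I'll refine the well's centre from the two views.

Run:
```python
from h import *
where()
x,e=tri((262.6,220.6),(224.0,217.6));print(x,e,D.T@(x-W)*1000)
for n,u in(("side",(262.6,220.6)),("top",(224.0,217.6))):print(n,D.T@(plane(n,u,W,ez)-W)*1000, project(n,W))
```

```text
t 4.8 tip in well mm [-41.8851 -52.383   51.5014] F deck [-0.1541  0.677  -0.9486] grip -0.003700060115873949 tilt err [ 0.1275 -0.0049 -0.1045]
[0.5805 0.1269 0.1087] [np.float64(1.1471545575829447), np.float64(1.1471545575829736)] [ 0.5003  0.6289 -0.7937]
side [ 1.0116  1.8072 -0.    ] [[263.5752 220.6093]]
top [-0.2226 -0.2248 -0.    ] [[223.9167 217.4713]]
```

apply_moves --pt "1 21 0 26 0 0 0" --pt "1 21 0 27 0 0 0" --pt "1 0 20 0 0 0 0" --pt "1 0 0 0 0 0 0" --pt "1 0 0 0 0 0 0"

```text
time: 5.3
tool_pos: [0.5651, 0.1297, 0.1548]
tool_rot: [-0.686, 0.707, 0.008, 0.172]
contact_force: [-0.2, -0.5, 0.2]
gripper_width: -0.003
```

Run:
```python
from h import *
where()
```

```text
t 5.3 tip in well mm [-2.6673 -0.1949 28.787 ] F deck [-0.0019 -0.4864  0.1772] grip -0.0028892419398525754 tilt err [ 0.0046 -0.0177  0.2382]
```

apply_moves --pt "1 3 10 1 0 0 0" --pt "1 0 12 0 0 0 0" --pt "1 0 12 0 0 0 0" --pt "1 0 6 0 0 0 0" --pt "1 0 4 0 0 0 0" --pt "1 0 0 0 0 0 0" --pt "1 0 0 0 0 0 0"

```text
time: 6.0
tool_pos: [0.5806, 0.1278, 0.1155]
tool_rot: [-0.686, 0.706, 0.01, 0.174]
contact_force: [-1.9, -0.0, 2.5]
gripper_width: -0.001
```

Run:
```python
from h import *
where()
```

```text
t 6.0 tip in well mm [  2.1434   1.5211 -13.1123] F deck [-1.135  -0.4796  2.8902] grip -0.001031899060804208 tilt err [ 0.1023 -0.0002  0.0034]
```

apply_moves --pt "1 -1 2 -1 0 0 0" --pt "1 0 1 0 0 0 0" --pt "1 0 0 0 0 0 0" --pt "1 0 0 0 0 0 0"

```text
time: 6.4
tool_pos: [0.581, 0.1271, 0.1131]
tool_rot: [-0.686, 0.706, 0.011, 0.175]
contact_force: [-0.5, 2.3, 3.5]
gripper_width: 0.003
```

apply_moves --pt "1 0 1 0 0 0 0" --pt "1 0 1 0 0 0 0" --pt "1 0 0 0 0 0 0" --pt "1 0 0 0 0 0 0"

```text
time: 6.8
tool_pos: [0.5814, 0.1269, 0.1112]
tool_rot: [-0.686, 0.706, 0.01, 0.174]
contact_force: [-0.2, 1.6, 5.2]
gripper_width: 0.003
```

Run:
```python
from h import *
where()
```

```text
t 6.8 tip in well mm [  2.0138   0.8815 -17.5932] F deck [0.7686 1.4757 5.1763] grip 0.002965398377765973 tilt err [ 0.1506  0.0034 -0.1023]
```

apply_moves --pt "1 0 1 0 0 0 0" --pt "1 0 1 0 0 0 0" --pt "1 0 0 0 0 0 0" --pt "1 0 0 0 0 0 0" --pt "1 0 0 0 0 0 0"

```text
time: 7.3
tool_pos: [0.5816, 0.1269, 0.111]
tool_rot: [-0.686, 0.706, 0.01, 0.174]
contact_force: [-9.9, 1.4, 18.2]
gripper_width: 0.002
```

Run:
```python
from h import *
where()
```

```text
t 7.3 tip in well mm [  2.1348   0.9451 -17.8174] F deck [-4.8611 -0.9417 20.127 ] grip 0.001977373415089465 tilt err [ 0.1158  0.0025 -0.0306]
```

The tip stopped moving at about 20 N, so the button is home. I'll lift out, go over to the cover's far side and check.

apply_moves --pt "1 0 -6 0 0 0 0" --pt "1 0 -15 0 0 0 0" --pt "1 0 -25 0 0 0 0" --pt "1 0 -25 0 0 0 0" --pt "1 -30 0 -18 0 0 0" --pt "1 -30 0 -18 0 0 0" --pt "1 -30 0 -18 0 0 0" --pt "1 0 0 0 0 0 0" --pt "1 0 0 0 0 0 0"

```text
time: 8.2
tool_pos: [0.465, 0.098, 0.1526]
tool_rot: [-0.686, 0.707, 0.009, 0.173]
contact_force: [-1.1, -0.1, -0.4]
gripper_width: 0.003
```

Run:
```python
from h import *
where()
f=manip.grab_frame("side")
W2=W+ez*.002
cv2.imwrite("pics/n4.png",cv2.resize(f[170:270,215:345],(780,600),interpolation=3))
hsv=cv2.cvtColor(f,cv2.COLOR_BGR2HSV)
m=((hsv[...,0]<20)&(hsv[...,1]>120)&(hsv[...,2]>60)); m[:,:225]=0;m[:180]=0;m[262:]=0
print(blobs(m,20))
for th in(1.6,1.7,1.8,1.9):
  p=[W2+D@[-.05+r*np.cos(th),-r*np.sin(th),.019] for r in(.031,.077)];print(th,(project("side",np.array(p))-[215,170])*6)
```

```text
t 8.2 tip in well mm [-90.1132 -54.2432  49.9671] F deck [-1.1019 -0.3118 -0.0996] grip 0.003053501356462864 tilt err [0.0526 0.0113 0.0679]
[([257, 219, 11, 11, 92], [261.77, 224.05]), ([272, 219, 44, 31, 686], [295.47, 235.82])]
1.6 [[459.7163 351.1447]
 [566.6245 296.9627]]
1.7 [[464.4122 358.5592]
 [578.4268 314.8168]]
1.8 [[468.3365 366.2958]
 [588.4354 333.5193]]
1.9 [[471.4479 374.2816]
 [596.5384 352.909 ]]
```

View pics/n4.png

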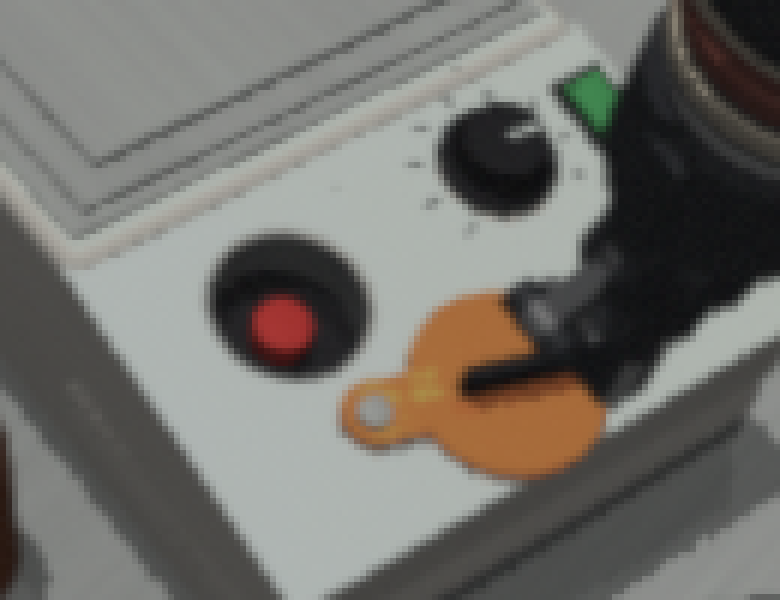

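The button is up, the dial looks unchanged, and the cover stands at about 1.83 rad. The fingertip is on the far side of the rib.

apply_moves --pt "1 -4 0 0 0 0 0" --pt "1 0 20 0 0 0 0" --pt "1 0 10 0 0 0 0" --pt "1 0 9 0 0 0 0" --pt "1 0 0 0 0 0 0" --pt "1 0 0 0 0 0 0"

```text
time: 8.85
tool_pos: [0.4724, 0.0971, 0.1147]
tool_rot: [-0.686, 0.706, 0.01, 0.174]
contact_force: [-0.3, -0.2, -0.4]
gripper_width: -0.002
```

Run:
```python
from h import *
where()
for th in list(np.arange(1.83,0,-.15))+[0]:
    u=np.array([np.cos(th),-np.sin(th)]);v=np.array([np.sin(th),np.cos(th)])
    print(round(th,2),np.array([-50,0])+52*u-(3+11*abs(np.sin(th))+14.5*abs(np.cos(th)))*v)
```

```text
t 8.85 tip in well mm [-92.7947 -53.4764  11.4836] F deck [-0.3339 -0.2836 -0.3502] grip -0.001813281063944609 tilt err [ 0.0949 -0.005   0.0253]
1.83 [-80.0977 -45.8162]
1.68 [-71.0897 -49.9993]
1.53 [-62.4493 -52.5515]
1.38 [-56.3885 -54.195 ]
1.23 [-49.786  -55.0972]
1.08 [-42.7207 -55.0696]
0.93 [-35.3349 -53.9317]
0.78 [-27.8325 -51.5312]
0.63 [-20.4707 -47.7633]
0.48 [-13.5464 -42.5871]
0.33 [ -7.3781 -36.038 ]
0.18 [ -2.2838 -28.2338]
0.03 [  1.442  -19.3752]
0 [  2.  -17.5]
```

apply_moves --pt "1 7 0 2 0 0 0" --pt "1 6 0 2 0 0 0" --pt "1 9 0 -1 0 0 0" --pt "1 9 0 -2 0 0 0" --pt "1 6 0 -2 0 0 0" --pt "1 6 0 -1 0 0 0" --pt "1 7 0 0 0 0 0" --pt "1 7 0 1 0 0 0" --pt "1 8 0 3 0 0 0" --pt "1 7 0 4 0 0 0" --pt "1 0 0 0 0 0 0" --pt "1 0 0 0 0 0 0"

```text
time: 10.05
tool_pos: [0.542, 0.0868, 0.1339]
tool_rot: [-0.686, 0.706, 0.01, 0.174]
contact_force: [-0.1, 0.6, -0.1]
gripper_width: -0.002
```

Run:
```python
from h import *
where()
```

```text
t 10.05 tip in well mm [-20.0807 -47.278   11.8464] F deck [-0.3149  0.5798 -0.0664] grip -0.0023531415405624216 tilt err [ 0.1193 -0.0146 -0.0911]
```

apply_moves --pt "1 7 0 5 0 0 0" --pt "1 6 0 7 0 0 0" --pt "1 5 0 8 0 0 0" --pt "1 3 0 7 0 0 0" --pt "1 1 0 3 0 0 0" --pt "1 0 0 1 0 0 0" --pt "1 0 0 0 0 0 0" --pt "1 0 0 0 0 0 0"

```text
time: 10.85
tool_pos: [0.5693, 0.112, 0.1393]
tool_rot: [-0.686, 0.706, 0.01, 0.174]
contact_force: [-0.5, -0.4, -0.3]
gripper_width: -0.004
```

Run:
```python
from h import *
where()
```

```text
t 10.85 tip in well mm [  1.236  -16.3951  11.747 ] F deck [-0.4067 -0.5433 -0.1911] grip -0.004401517501683038 tilt err [ 0.1348  0.0045 -0.0395]
```

apply_moves --pt "1 0 0 1 0 0 0" --pt "1 0 0 1 0 0 0" --pt "1 0 0 0 0 0 0" --pt "1 0 0 0 0 0 0"

```text
time: 11.25
tool_pos: [0.5695, 0.113, 0.1392]
tool_rot: [-0.685, 0.707, 0.01, 0.174]
contact_force: [-1.1, -4.5, 1.2]
gripper_width: -0.003
```

apply_moves --pt "1 0 0 1 0 0 0" --pt "1 0 0 0 0 0 0" --pt "1 0 0 0 0 0 0"

```text
time: 11.55
tool_pos: [0.5696, 0.1132, 0.1392]
tool_rot: [-0.685, 0.708, 0.009, 0.174]
contact_force: [-1.6, -8.0, 1.5]
gripper_width: 0.0
```

Run:
```python
from h import *
where()
f=manip.grab_frame("side");g=manip.grab_frame("top")
cv2.imwrite("pics/n5.png",np.hstack([cv2.resize(f[170:270,215:315],(400,400),interpolation=3),cv2.resize(g[170:270,180:280],(400,400),interpolation=3)]))
```

```text
t 11.55 tip in well mm [  1.2107 -15.1611  11.5853] F deck [ 0.6993 -8.1277  1.3292] grip 0.000463167276759277 tilt err [-0.1011 -0.0234  0.0132]
```

View pics/n5.png

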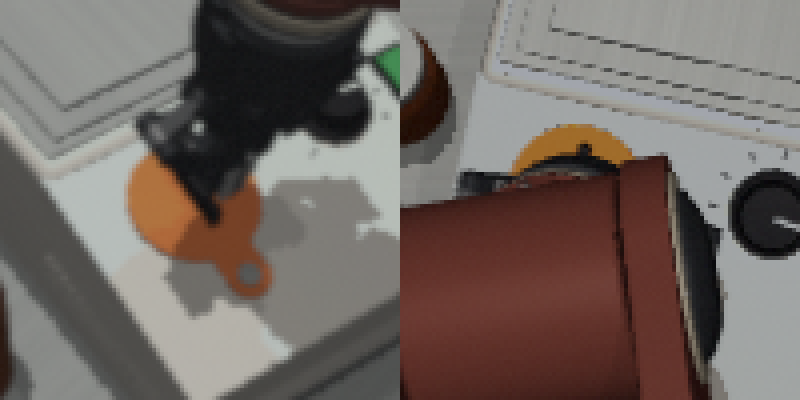

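The cover is back over the well and against its stop, with the push at 8 N and no further motion. Now I'll back off, lift and withdraw.

apply_moves --pt "1 0 0 -3 0 0 0" --pt "1 0 0 -3 0 0 0" --pt "1 0 -15 0 0 0 0" --pt "1 0 -40 0 0 0 0" --pt "1 0 -45 0 0 0 0" --pt "1 -45 0 0 0 0 0" --pt "1 -45 -10 0 0 0 0" --pt "1 -45 -10 0 0 0 0" --pt "1 -30 -10 0 0 0 0" --pt "1 0 0 0 0 0 0" --pt "1 0 0 0 0 0 0" --pt "1 0 0 0 0 0 0"

```text
time: 12.85
tool_pos: [0.3813, 0.1537, 0.2229]
tool_rot: [-0.686, 0.706, 0.01, 0.174]
contact_force: [0.8, 0.1, -0.3]
gripper_width: 0.004
```

Run:
```python
from h import *
where()
f=manip.grab_frame("side");g=manip.grab_frame("top")
cv2.imwrite("pics/n6.png",np.hstack([cv2.resize(f[130:280,180:330],(400,400),interpolation=3),cv2.resize(g[110:260,165:315],(400,400),interpolation=3)]))
for n,im in(("side",f),("top",g)):
    d=cv2.absdiff(im,cv2.imread(f"pics/{n}0.png")).max(2)>50; print(n,[b for b in blobs(d,12)])
    x,y,w,h={"side":(235,175,100,80),"top":(195,190,120,65)}[n];H,S,V=cv2.split(cv2.cvtColor(im[y:y+h,x:x+w],cv2.COLOR_BGR2HSV))
    print([(b,(c[0]+x,c[1]+y)) for b,c in blobs((H<20)&(S>120)&(V>80),20)])
```

```text
t 12.85 tip in well mm [-163.1471  -19.5742  142.2749] F deck [ 0.6259  0.3026 -0.5177] grip 0.0037599125243275573 tilt err [ 0.1469  0.015  -0.0669]
side [([337, 89, 175, 167, 15907], [437.83, 172.41]), ([422, 104, 8, 4, 20], [425.25, 105.65]), ([443, 111, 5, 4, 13], [445.0, 112.23]), ([422, 113, 8, 4, 24], [425.75, 114.54]), ([437, 117, 5, 5, 19], [438.79, 118.84]), ([408, 118, 8, 4, 15], [411.07, 119.67]), ([436, 129, 8, 4, 17], [439.76, 130.71]), ([422, 133, 7, 6, 28], [425.11, 135.29]), ([400, 137, 8, 3, 15], [404.13, 138.07]), ([415, 141, 7, 6, 25], [417.68, 143.32]), ([436, 152, 8, 6, 27], [439.52, 154.67]), ([414, 157, 14, 6, 24], [420.83, 159.25])]
[([12, 31, 36, 38, 716], (264.16, 221.93))]
top [([117, 316, 123, 68, 4292], [191.93, 353.32])]
[([12, 11, 35, 47, 904], (223.4, 219.77))]
```

View pics/n6.png

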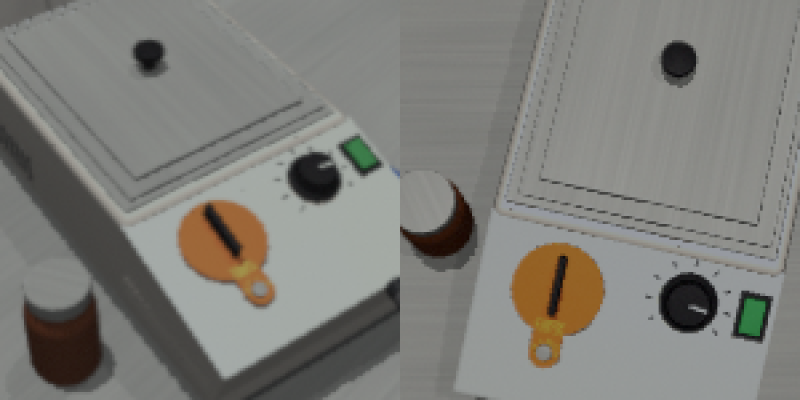

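The cover covers the well completely, in line with the start picture. The dial, lid knob, jar and spatula show no difference from the start, and the arm is clear.

```bash
python3 -c "
from plant import manip
print(manip.job_done())"
```

```text
the job is handed in; nothing more can be done
None
```

I reset the cut-out and closed the well again, then handed the job in at about 13 s. The system gives no verdict.

- **Cover opened:** I pushed it by its rib to about 1.83 rad. The picture showed the well fully uncovered.
- **Button pressed:** the tip went in until it stopped moving at about 20 N. The next picture showed the red cap back up in the well.
- **Cover closed:** I pushed it back until it met its stop at about 8 N, then withdrew the arm.

**Last checks:** the cover lines up with its closed start position in both views. Comparing the final pictures with the first ones showed no change at the melter, dial, lid, jar or spatula. The only differences are where the arm itself shows. The contact force was about zero.

**One disagreement:** the button bottomed at 17.8 mm below my estimated well mouth instead of the stated 20 mm. My deck height was probably about 2 mm too low. With the cover closed I could not see the button, so its release rests on the earlier picture.

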